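# Punch the sample tag

## Robot

A 6-joint arm with a two-finger parallel gripper is mounted at the origin on the work surface. World frame = base frame: x ahead of the robot, y to its left, z up, the work surface at z = 0. Lengths are in mm, angles in degrees, forces in N, time in s.
With the tool pointing down it reaches from about 300 to 850 mm from the base axis. Payload 4.2 kg.
Tool frame: the origin (TCP) lies at the very end of the fingers, on their centre line; the grasp point (between the pads) lies 19 mm behind it; z points along the fingers, y is the line along which they close (so a half turn about z gives the same grasp; the last joint's range is limited). The gripper opens to 91 mm and grips with 3 to 60 N. Pads are 32 mm wide; open, the fingers measure 118 mm over their backs; the gripper's body (76 mm by 178 mm) begins 60 mm behind the grasp point.
Start: joints at [-64.687, 18.312, 89.639, -0, 72.044, -1.146], TCP at [256.204, -514.787, 182.776] pointing down, gripper open.
Joint ranges: [-177.97, 177.97], [-48.28, 115.42], [12.27, 149.76], [-77.06, 257.06], [2.81, 150.46], [-146.56, 146.56]. Speed limits (degrees/s): [147.25, 147.25, 180, 180, 180, 180].

## Interface

Orientations are given as [roll, pitch, yaw] about the fixed x, y, z axes, in that order (R = Rz(yaw) Ry(pitch) Rx(roll)).
In Python, from workcell import * gives the robot as it stands.
- The arm moves only by the tool move_arm, never from a script. Its argument "motion" is a list of rows, each a list of 3 entries, a list of its own where there are three numbers: the finger opening in mm, from 0 to 91.2, then the shift along the world's x, y, z in units of 25 mm (1.0 is 25 mm), then the turn, a rotation vector about the world's x, y, z in units of 4 degrees (1.0 is 4 degrees). In form: [[grip, [x, y, z], [ax, ay, az]], ...]. A call has 1 to 20 rows; each row shifts and turns the commanded pose from where the row before left it; what a row does not reach is not made up. A row lasts 1/12 s, in which the tool goes at most 41.7 mm and 7.16 degrees, less where a joint would pass 70% of its speed; a pose out of reach is approached as far as the arm can. A call with a number of a shift or a turn outside -1 to 1 is refused whole. A call with a gripper value outside its range is refused whole. The fingers move at their own pace and stop on an object; "grip_force" is the grip in N (left out, the last holds). Time passes only in rows, so rows that do not move let the fingers close. It gives the time, the measured TCP pose, the force, the opening and the grip force at its end, in the units of the state.
- state(): the state, without advancing time (a new reading comes with each control period).
- grab_frame(name): name is "scene" or "top" or "wrist"; returns the picture (400x640x3 uint8, blue, green, red); there is no depth.
- camera_info(name): a dict with "fx", "fy", "cx", "cy" (pixels), "rvec" (rotation vector, rad) and "tvec" (3), from world to camera coordinates, as OpenCV has them. Camera axes: x right, y down, z forward; pixel columns grow to the right and rows downward; lengths in mm; the calibration is good to about 2 mm. A picture is of the moment at which its call begins: read the wrist's pose just before it. camera_info takes no time and is no camera call; for the wrist camera it gives the pose at the moment of the call.
- job_done(): hands the job in; it is judged then, once.
The state is a dict: "time_s": time; "qpos": joint angles; "qvel": joint speeds; "effort": joint torques, N m; "ee_pos": TCP position; "ee_rot": TCP orientation; "force": force on the tool from outside, world axes, zero at the start; "torque": the same for the moment, N m; "gripper_width": finger opening in mm; "gripper_force": force on a finger pad.
Only numpy, scipy, OpenCV 4.12 (cv2) and the standard library are available. Lean on these libraries where they do the work, as an engineer would, in place of code of your own. Each camera call takes 0.05 s, during which the arm holds its last target. There are 200 camera calls.

## Task

A blank aluminium sample tag lies ready in the tag punch, the hand press with the broad mushroom-shaped palm head. Press that palm head all the way down to its stop, keep it down for about a second, then let it spring fully back up and move clear. Do not press the neighbouring press with the small ball knob.

Things in the scene. Friction and masses are not known exactly. Their poses are not given: they have to be found in the camera images.
- punch_ram_top (a point): Centre of the flat top of the tag punch's palm head: a black mushroom 58 mm across (flat top 44 mm) and 22 mm thick, top 185 mm above the bench at rest, moving with its steel plunger. Below it a grey C-frame press, fixed: base 190 x 90 mm, upper arm up to 116 mm, guide sleeve 40 mm across up to 123 mm. z is up, x points from plunger to column. An aluminium tag lies under the plunger
- punch_ram (a joint): Downward travel of the palm head in m: 0 at rest (up), 0.025 at its hard stop. The spring resists with about 5 N at first, rising evenly to about 13 N just before the stop; let go, the head comes back up by itself
- eyelet_ram_top (a point): Top of the ball knob of the neighbouring eyelet press: the same grey C-frame and plunger, but with a black ball only 28 mm across instead of the broad head; top 185 mm above the bench at rest. Axes as for the tag punch. To be left alone. Which of the two presses stands to the left varies
- eyelet_ram (a joint): Downward travel of the ball knob in m: 0 at rest (up), 0.025 at its stop, with the same spring. To be left at 0
Mind the look-alikes: they are no part of the job. What is shaped like the part that bears eyelet_ram_top but orange is not meant.

How it is judged:
By the outcome, as a careful person would: the job done as asked, in the order asked, and still so for the second after the job is handed in, with the robot touching nothing.
It also fails if it takes over 29 s, if anything falls off the work surface, if the arm or the gripper's body presses on something with over 40 N, if the wrist force passes 120 N, or if a joint passes its speed limit or range.

## Working session

There is one attempt and no reset: what is moved stays moved. The work goes in short steps, Python scripts to look and compute and a tool call to move; the robot and the scene stay as the last step left them, time stands still between calls to the robot, and variables do not carry over. Pictures are saved under pics/ and viewed, at most 10 in all, crops included, and the job is handed in when it is done.

Besides the shell and the picture viewer there is one more tool, called after "Call:" by a JSON object that holds its "op" and its "data", one argument or row to a line. move_arm: Moves the arm, as the interface text tells. Shifts and turns lie within -1 to 1; 1 stands for 25 mm of shift or 4 degrees of turn. Its arguments: {"type":"object","properties":{"motion":{"type":"array","items":{"type":"array"}},"grip_force":{"type":"number"}},"required":["motion"]}

```bash
mkdir -p pics; python3 - <<'E'
from workcell import *
import cv2
for n in("scene","top"):
    cv2.imwrite(f"pics/{n}0.png",grab_frame(n)); print(n,camera_info(n))
print(state())
E
```

```text
scene {'fx': 466.88150382114804, 'fy': 466.88150382114804, 'cx': 314.55218788261175, 'cy': 199.5950879404561, 'rvec': array([ 2.46307976,  0.63585099, -0.1995251 ]), 'tvec': array([-436.05400447, -127.50579464, 1307.31801265])}
top {'fx': 386.04935799528084, 'fy': 386.04935799528084, 'cx': 324.95691580763724, 'cy': 194.4956014873103, 'rvec': array([ 2.17045465, -2.1996294 ,  0.06580857]), 'tvec': array([  -7.88731359,  504.0614635 , 1183.20431286])}
{'time_s': 0.1, 'qpos': array([-6.46873375e+01,  1.83450977e+01,  8.96966170e+01, -1.38868984e-03,
        7.20432887e+01, -1.14617150e+00]), 'qvel': array([-0.01890529, -0.13247503, -0.2646715 ,  0.07376924,  0.03526163,
        0.08654625]), 'effort': array([-3.97157294e-05, -4.13331127e+01, -2.32510257e+01,  7.29010231e-02,
        4.21167444e-02, -5.89373167e-05]), 'ee_pos': array([ 255.98187692, -514.34706143,  182.05222524]), 'ee_rot': array([-1.79914987e+02, -3.80187809e-04,  2.64592628e+01]), 'force': array([ 0.11439474, -0.22651938, -0.09402911]), 'torque': array([ 0.02869478,  0.00660213, -0.01211838]), 'gripper_force': 0.0, 'gripper_width': 91.27222548988759}
```

View pics/scene0.png

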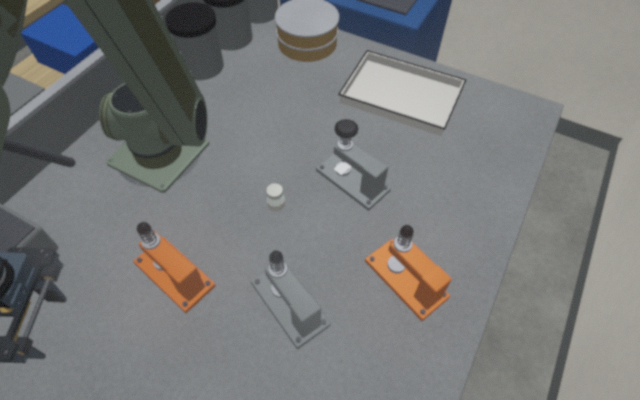

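View pics/top0.png

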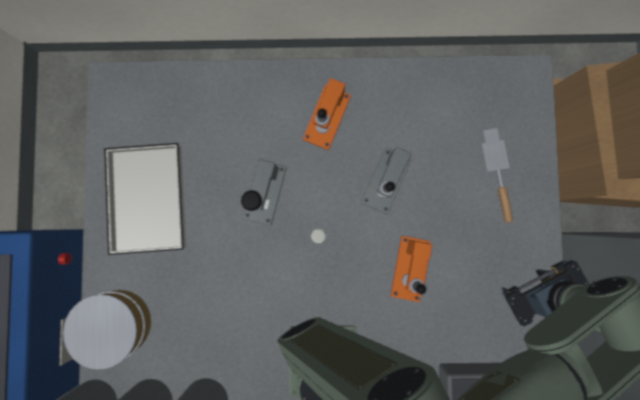

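The tag punch is the grey press with the broad black head, at about (346,128) in the scene view and (251,200) in the top view. The grey ball-knob press is at (388,187) in the top view, and the two orange presses are decoys.

```bash
cat > h.py <<'E'
import cv2, numpy as np
def ray(ci,u,v):
    R=cv2.Rodrigues(np.array(ci["rvec"]))[0]; t=np.array(ci["tvec"])
    d=R.T@np.array([(u-ci["cx"])/ci["fx"],(v-ci["cy"])/ci["fy"],1]); return -R.T@t,d
def onz(ci,u,v,z):
    o,d=ray(ci,u,v); return o+d*(z-o[2])/d[2]
def tri(c1,p1,c2,p2):
    o1,d1=ray(c1,*p1);o2,d2=ray(c2,*p2)
    s=np.linalg.lstsq(np.c_[d1,-d2],o2-o1,rcond=None)[0]
    a,b=o1+s[0]*d1,o2+s[1]*d2; return (a+b)/2,np.linalg.norm(a-b)
def dark(im,u,v,r=20,th=60):
    m=(im.max(2)<th).astype(np.uint8); w=np.zeros_like(m); w[max(0,v-r):v+r,max(0,u-r):u+r]=1
    n,l,s,c=cv2.connectedComponentsWithStats(m*w); i=1+np.argmax(s[1:,4]); return c[i],s[i]
E
python3 - <<'E'
from h import *; from workcell import camera_info
S,T=camera_info("scene"),camera_info("top")
a=cv2.imread("pics/scene0.png");b=cv2.imread("pics/top0.png")
for p,q in(((346,128),(251,200)),((276,258),(389,187))):
    ca,sa=dark(a,*p);cb,sb=dark(b,*q); print(ca,sa,cb,sb,tri(S,ca,T,cb),onz(T,*cb,178),onz(S,*ca,174))
for q in((258,160),(286,167),(268,223),(246,215)): print(onz(T,*q,10))
E
```

```text
[341.51219512 133.14634146] [336 127  13  11  41] [251.32907348 200.15335463] [242 191  20  19 313] (array([477.42240795, 182.97835132, 162.27456655]), np.float64(9.871667381181277)) [480.6790829  182.73053829 178.        ] [478.13640085 169.61151295 174.        ]Traceback (most recent call last):
  File "<stdin>", line 5, in <module>
  File "h.py", line 13, in dark
    n,l,s,c=cv2.connectedComponentsWithStats(m*w); i=1+np.argmax(s[1:,4]); return c[i],s[i]
                                                       ~~~~~~~~~^^^^^^^^^
    return _wrapfunc(a, 'argmax', axis=axis, out=out, **kwds)
    return bound(*args, **kwds)
ValueError: attempt to get argmax of an empty sequence
```

Call:
{"op": "move_arm", "data": {
  "motion": [
    [0,[0,0,0.8],[0,0,0]],
    [0,[0,0,0.8],[0,0,0]],
    [0,[0,0,0.8],[0,0,0]],
    [0,[0,0,0.8],[0,0,0]],
    [0,[0.3,0.93,0],[0,0,0]],
    [0,[0.3,0.93,0],[0,0,0]],
    [0,[0.3,0.93,0],[0,0,0]],
    [0,[0.3,0.93,0],[0,0,0]],
    [0,[0.3,0.93,0],[0,0,0]],
    [0,[0.3,0.93,0],[0,0,0]],
    [0,[0.3,0.93,0],[0,0,0]],
    [0,[0.3,0.93,0],[0,0,0]],
    [0,[0.3,0.93,0],[0,0,0]],
    [0,[0.3,0.93,0],[0,0,0]],
    [0,[0.3,0.93,0],[0,0,0]],
    [0,[0.3,0.93,0],[0,0,0]],
    [0,[0.3,0.93,0],[0,0,0]],
    [0,[0.3,0.93,0],[0,0,0]],
    [0,[0.3,0.93,0],[0,0,0]],
    [0,[0.3,0.93,0],[0,0,0]]
  ]
}}

```text
time_s: 1.77
ee_pos: [376.1, -141.5, 262.5]
ee_rot: [-180.0, 0.0, 26.5]
force: [0.6, 0.5, -0.2]
gripper_width: 0.5
gripper_force: 0.0
```

Call:
{"op": "move_arm", "data": {
  "motion": [
    [0,[0.3,0.93,0],[0,0,0]],
    [0,[0.3,0.93,0],[0,0,0]],
    [0,[0.3,0.93,0],[0,0,0]],
    [0,[0.3,0.93,0],[0,0,0]],
    [0,[0.3,0.93,0],[0,0,0]],
    [0,[0.3,0.93,0],[0,0,0]],
    [0,[0.3,0.93,0],[0,0,0]],
    [0,[0.3,0.93,0],[0,0,0]],
    [0,[0.3,0.93,0],[0,0,0]],
    [0,[0.3,0.93,0],[0,0,0]],
    [0,[0.3,0.93,0],[0,0,0]],
    [0,[0.3,0.93,0],[0,0,0]],
    [0,[0,0,0],[0,0,0]],
    [0,[0,0,0],[0,0,0]]
  ]
}}

```text
time_s: 2.93
ee_pos: [466.0, 136.8, 262.1]
ee_rot: [180.0, 0.1, 26.6]
force: [-0.5, 0.2, 0.3]
gripper_width: 0.6
gripper_force: 0.0
```

```bash
python3 - <<'E'
from workcell import *
from h import *
s=state();print(s["time_s"],s["ee_pos"],s["ee_rot"],s["gripper_width"],s["force"])
c=camera_info("wrist");im=grab_frame("wrist");cv2.imwrite("pics/w1.png",im)
print(c, ray(c,0,0)[0])
R=cv2.Rodrigues(c["rvec"])[0]
print(cv2.projectPoints(np.array([[480.7,182.7,185.]]),c["rvec"],c["tvec"],np.array([[c["fx"],0,c["cx"]],[0,c["fy"],c["cy"]],[0,0,1]]),None)[0])
E
```

```text
2.9333 [465.96532185 136.84916611 262.07807335] [1.79996644e+02 9.92451227e-02 2.65786935e+01] 0.6479100890053776 [-0.4798024   0.18709223  0.34157183]
{'fx': 317.76005958234043, 'fy': 317.76005958234043, 'cx': 320.3771440708969, 'cy': 198.84295573285598, 'rvec': array([-2.45911589,  1.52129985,  0.21827392]), 'tvec': array([-85.66401245, 404.40703589, 600.43359167])} [536.48230821 171.78624201 462.68789885]
[[[280.98889862 159.28830631]]]
```

View pics/w1.png

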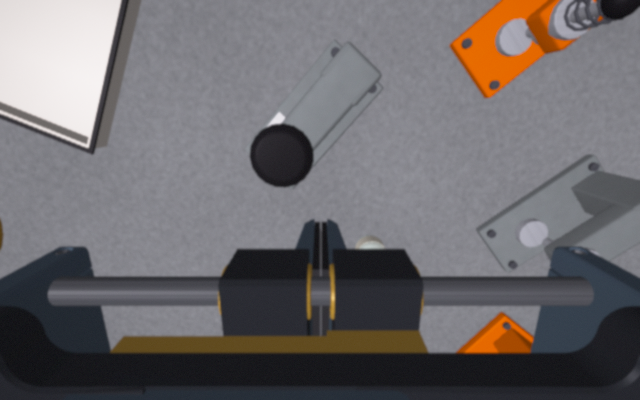

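The wrist view shows the broad black head at about (282,155), close to the predicted (281,159). The fingers are closed near (321,230).

```bash
python3 - <<'E'
from workcell import *
from h import *
c=camera_info("wrist");im=cv2.imread("pics/w1.png")
p,s=dark(im,282,155,r=42,th=70);print(p,s)
print(onz(c,s[0]+s[2]/2,s[1]+s[3]/2,176),onz(c,*p,176))
print(np.linalg.norm(onz(c,s[0],p[1],174)-onz(c,s[0]+s[2],p[1],174)))
print(state()["ee_pos"])
E
```

```text
[281.49345121 155.1270465 ] [ 251  124   62   63 3054]
[482.27077005 182.87124141 176.        ] [482.37442629 183.42157687 176.        ]
56.45432600153503
[465.77717354 136.05745623 262.24896911]
```

Call:
{"op": "move_arm", "data": {
  "motion": [
    [0,[0.21,0.62,0],[0,0,0]],
    [0,[0.21,0.62,0],[0,0,0]],
    [0,[0.22,0.62,0],[0,0,0]],
    [0,[0,0,-0.6],[0,0,0]],
    [0,[0,0,-0.6],[0,0,0]],
    [0,[0,0,-0.6],[0,0,0]],
    [0,[0,0,-0.6],[0,0,0]],
    [0,[0,0,-0.3],[0,0,0]],
    [0,[0,0,0],[0,0,0]],
    [0,[0,0,0],[0,0,0]]
  ]
}}

```text
time_s: 3.82
ee_pos: [482.2, 182.1, 195.6]
ee_rot: [180.0, 0.0, 26.4]
force: [-0.6, -0.2, -0.2]
gripper_width: 0.1
gripper_force: 0.0
```

```bash
python3 - <<'E'
from workcell import *
import cv2
print(state()["ee_pos"],state()["force"])
a=grab_frame("wrist")[80:300,180:460];b=grab_frame("scene")[60:260,250:450]
cv2.imwrite("pics/c.png",cv2.hconcat([cv2.resize(a,(400,314)),cv2.resize(b,(314,314))]))
E
```

```text
[482.21881385 182.05050242 195.55154667] [-0.56433976 -0.17041441 -0.22964073]
```

View pics/c.png

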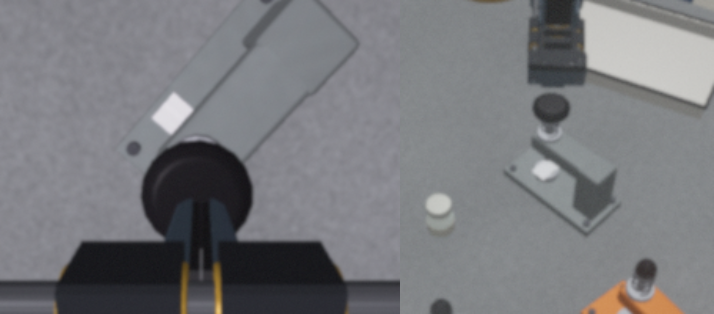

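```bash
python3 - <<'E'
from workcell import *
from h import *
c=camera_info("scene");print(ray(c,0,0)[0])
P=np.array([[482,182,195.],[482,182,275],[482,183,185.],[482,183,163.]])
print(cv2.projectPoints(P,c["rvec"],c["tvec"],np.array([[c["fx"],0,c["cx"]],[0,c["fy"],c["cy"]],[0,0,1]]),None)[0][:,0])
im=grab_frame("scene")[50:200,270:430]
w=camera_info("wrist")
print(cv2.projectPoints(P,w["rvec"],w["tvec"],np.array([[w["fx"],0,w["cx"]],[0,w["fy"],w["cy"]],[0,0,1]]),None)[0][:,0])
cv2.imwrite("pics/d.png",cv2.resize(im,(640,600),interpolation=cv2.INTER_CUBIC))
E
```

```text
[ 794.11418626 -535.83906201  998.86954477]
[[345.77114504 124.23458853]
 [347.75575869  98.90731746]
 [345.7283826  126.92268731]
 [345.227803   133.2768591 ]]
[[320.4820826  227.99200606]
 [320.55862418 294.58457675]
 [319.21527799 222.26692474]
 [319.31184578 212.41650553]]
```

View pics/d.png

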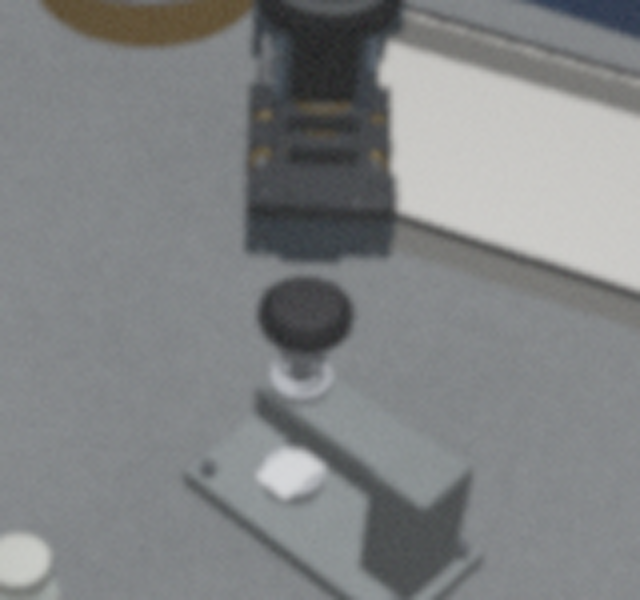

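```bash
python3 - <<'E'
from workcell import *
from h import *
w=camera_info("wrist");im=grab_frame("wrist");cv2.imwrite("pics/w2.png",im)
m=im.max(2)<70
for v in range(190,222,4):
    x=np.where(m[v,230:410])[0]+230; print(v,x.min(),x.max(),np.linalg.norm(onz(w,x.min(),v,174)-onz(w,x.max()+1,v,174)))
t=grab_frame("top")[120:280,160:400]; cv2.imwrite("pics/t2.png",cv2.resize(np.vstack([t,im[120:280,200:440]]),(720,960))[:, :][::1][0:960:1] if 0 else cv2.resize(t,(720,480)))
c=camera_info("top")
for q in((482,182,195.),(482,182,275)): print(cv2.projectPoints(np.array([q]),c["rvec"],c["tvec"],np.array([[c["fx"],0,c["cx"]],[0,c["fy"],c["cy"]],[0,0,1]]),None)[0].ravel())
E
```

```text
190 291 344 39.183288415049034
194 288 348 44.42259491678991
198 285 351 48.96901722872344
202 283 352 51.347900401128875
206 281 354 54.48040611352916
210 281 355 55.419141247728156
214 280 356 57.10641007786354
218 280 356 57.31738253014419
[250.34206217 199.32170741]Traceback (most recent call last):
  File "<stdin>", line 9, in <module>
cv2.error: OpenCV(4.12.0) /io/opencv/modules/calib3d/src/calibration_base.cpp:1490: error: (-215:Assertion failed) npoints >= 0 && (depth == CV_32F || depth == CV_64F) in function 'projectPoints'
```

View pics/w2.png

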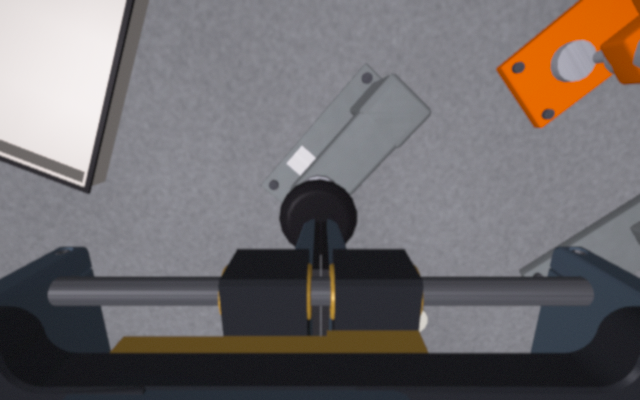

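View pics/t2.png

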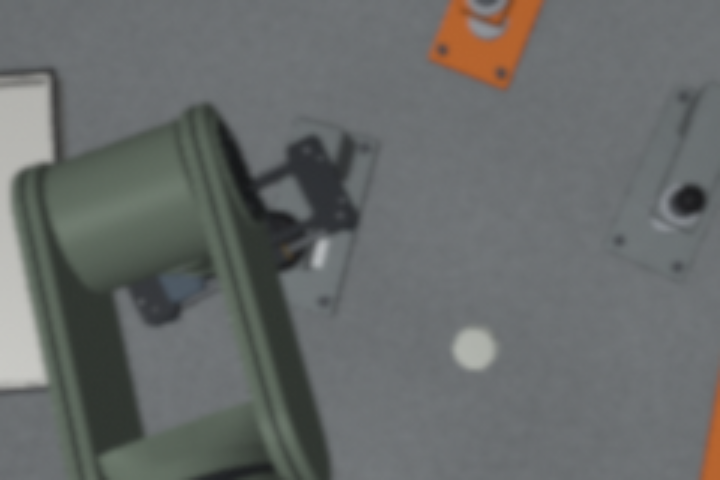

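The size of the head in the wrist view fits the calibrated height, and the fingers are centred over it. I'll go down gently and watch the force.

Call:
{"op": "move_arm", "data": {
  "motion": [
    [0,[0,0,-0.2],[0,0,0]],
    [0,[0,0,-0.2],[0,0,0]],
    [0,[0,0,-0.1],[0,0,0]],
    [0,[0,0,-0.1],[0,0,0]],
    [0,[0,0,0],[0,0,0]]
  ]
}}

```text
time_s: 4.48
ee_pos: [481.7, 182.6, 179.4]
ee_rot: [-180.0, 0.1, 26.5]
force: [-0.3, -0.7, 0.4]
gripper_width: 0.3
gripper_force: 0.0
```

No contact at 179 mm, so I'll look again.

```bash
python3 - <<'E'
from workcell import *
from h import *
s=state();print(s["ee_pos"],s["force"],s["qpos"])
im=grab_frame("scene")[50:200,270:430]
cv2.imwrite("pics/e.png",cv2.resize(im,(640,600),interpolation=cv2.INTER_CUBIC))
E
```

```text
[481.72404718 182.57644508 179.44306627] [-0.34130956 -0.65728364  0.38045203] [ 1.94821899e+01  1.31048680e+01  9.75065940e+01 -6.43057365e-03
  6.94795507e+01  8.30227709e+01]
```

View pics/e.png

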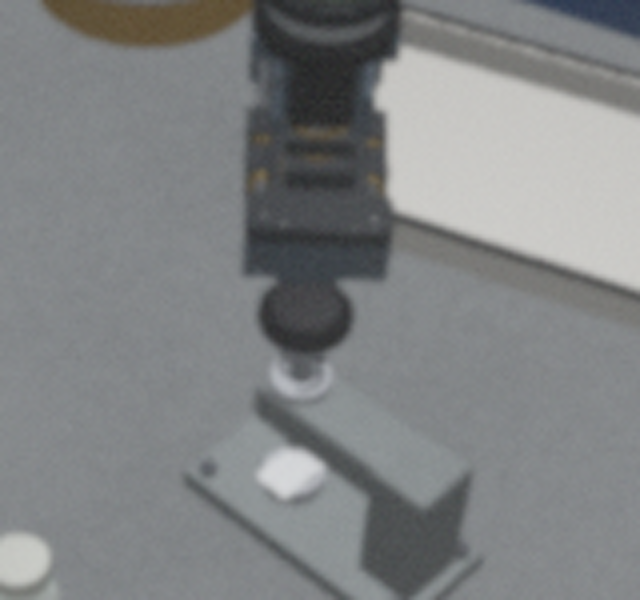

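Call:
{"op": "move_arm", "data": {
  "motion": [
    [0,[0,0,-0.1],[0,0,0]],
    [0,[0,0,-0.1],[0,0,0]],
    [0,[0,0,-0.1],[0,0,0]],
    [0,[0,0,0],[0,0,0]]
  ]
}}

```text
time_s: 4.87
ee_pos: [481.9, 182.6, 172.2]
ee_rot: [180.0, 0.1, 26.5]
force: [-0.5, 0.1, 0.5]
gripper_width: 0.3
gripper_force: 0.0
```

```bash
python3 - <<'E'
from workcell import *
from h import *
s=state();print(s["ee_pos"],s["force"],s["qpos"])
a=grab_frame("scene")[60:160,290:400];b=grab_frame("wrist")[160:300,250:390]
cv2.imwrite("pics/f.png",np.hstack([cv2.resize(a,(440,400),interpolation=3),cv2.resize(b,(360,400),interpolation=3)]))
E
```

```text
[481.85315922 182.56041354 172.17810417] [-0.46958654  0.09533198  0.48504019] [ 1.94769708e+01  1.33963223e+01  9.82066104e+01 -8.36359798e-03
  6.84583389e+01  8.30209082e+01]
```

View pics/f.png

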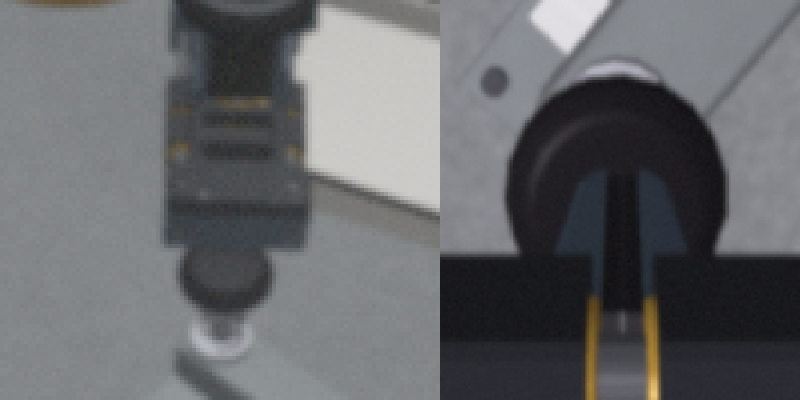

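The fingers are centred on the head, and the tips look slightly higher than the nominal TCP. I'll carry on down in small steps.

Call:
{"op": "move_arm", "data": {
  "motion": [
    [0,[0,0,-0.1],[0,0,0]],
    [0,[0,0,-0.1],[0,0,0]],
    [0,[0,0,0],[0,0,0]]
  ]
}}

```text
time_s: 5.22
ee_pos: [481.8, 182.6, 167.2]
ee_rot: [-180.0, 0.1, 26.5]
force: [0.1, 0.6, -0.8]
gripper_width: 0.3
gripper_force: 0.0
```

Call:
{"op": "move_arm", "data": {
  "motion": [
    [0,[0,0,-0.1],[0,0,0]],
    [0,[0,0,-0.1],[0,0,0]],
    [0,[0,0,0],[0,0,0]]
  ]
}}

```text
time_s: 5.47
ee_pos: [481.8, 182.6, 162.2]
ee_rot: [-180.0, 0.1, 26.5]
force: [0.1, -0.5, 0.4]
gripper_width: 0.4
gripper_force: 0.0
```

```bash
python3 - <<'E'
from workcell import *
from h import *
w=camera_info("wrist");im=grab_frame("wrist");cv2.imwrite("pics/w3.png",im)
m=im.max(2)<70
for v in range(196,236,6):
    x=np.where(m[v,230:410])[0]+230; print(v,x.min(),x.max(),np.linalg.norm(onz(w,x.min(),v,174)-onz(w,x.max()+1,v,174)))
a=grab_frame("scene");o=cv2.imread("pics/scene0.png")
print(np.abs(a.astype(int)-o)[100:180,325:370].max(2)[::4].mean(1).round())
cv2.imwrite("pics/g.png",np.hstack([cv2.resize(a[80:160,310:390],(400,400),interpolation=3),cv2.resize(im[160:300,250:390],(400,400),interpolation=3)]))
E
```

```text
196 295 340 28.40521714957609
202 287 349 39.11776770538475
208 282 354 45.57884842376085
214 279 358 50.22851981226069
220 276 360 53.66779547902678
226 275 362 55.87591969406859
232 274 362 56.83214563091845
[48. 38. 42. 47. 64. 40. 21.  3.  4.  3.  2.  2.  3.  3.  2.  2.  3.  2.
  2.  2.]
```

The head has not moved yet, and the wrist scale is still consistent. I'll continue.

Call:
{"op": "move_arm", "data": {
  "motion": [
    [0,[0,0,-0.1],[0,0,0]],
    [0,[0,0,-0.1],[0,0,0]],
    [0,[0,0,0],[0,0,0]]
  ]
}}

```text
time_s: 5.82
ee_pos: [481.8, 182.6, 157.2]
ee_rot: [-180.0, 0.1, 26.5]
force: [0.6, -0.1, 0.4]
gripper_width: 0.4
gripper_force: 0.0
```

Call:
{"op": "move_arm", "data": {
  "motion": [
    [0,[0,0,-0.1],[0,0,0]],
    [0,[0,0,-0.1],[0,0,0]],
    [0,[0,0,0],[0,0,0]]
  ]
}}

```text
time_s: 6.07
ee_pos: [482.4, 182.8, 153.0]
ee_rot: [180.0, -0.0, 26.5]
force: [-1.6, -0.2, 6.1]
gripper_width: 0.3
gripper_force: 2.8
```

Contact: 6 N, which matches the spring preload, at a TCP height of about 154 mm. Now for the press itself.

Call:
{"op": "move_arm", "data": {
  "motion": [
    [0,[0,0,-0.15],[0,0,0]],
    [0,[0,0,-0.15],[0,0,0]],
    [0,[0,0,-0.15],[0,0,0]],
    [0,[0,0,-0.15],[0,0,0]],
    [0,[0,0,0],[0,0,0]]
  ]
}}

```text
time_s: 6.48
ee_pos: [482.5, 182.8, 138.8]
ee_rot: [180.0, -0.1, 26.5]
force: [-1.8, -1.0, 9.6]
gripper_width: 0.8
gripper_force: 5.0
```

Call:
{"op": "move_arm", "data": {
  "motion": [
    [0,[0,0,-0.06],[0,0,0]],
    [0,[0,0,-0.06],[0,0,0]],
    [0,[0,0,0],[0,0,0]]
  ]
}}

```text
time_s: 6.73
ee_pos: [482.4, 182.8, 136.3]
ee_rot: [180.0, -0.1, 26.5]
force: [-3.4, -0.4, 10.7]
gripper_width: 0.6
gripper_force: 5.4
```

```bash
python3 - <<'E'
from workcell import *
from h import *
a=grab_frame("scene");print(state()["ee_pos"],state()["force"])
im=grab_frame("wrist")
cv2.imwrite("pics/h.png",np.hstack([cv2.resize(a[80:160,310:390],(400,400),interpolation=3),cv2.resize(im[160:300,250:390],(400,400),interpolation=3)]))
E
```

```text
[482.44542347 182.81271101 136.44238462] [-2.59909475 -1.08519075 10.86606408]
```

View pics/h.png

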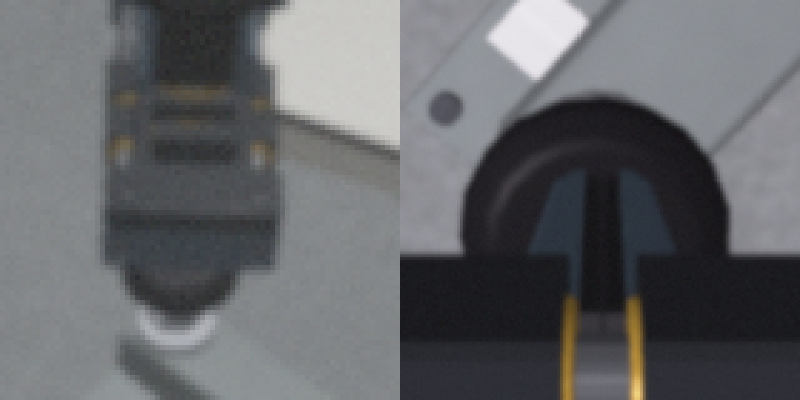

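The head is moving down under the fingers; the spring reads about 11 N, roughly 18 mm of travel. I'll continue to the stop.

Call:
{"op": "move_arm", "data": {
  "motion": [
    [0,[0,0,-0.06],[0,0,0]],
    [0,[0,0,-0.06],[0,0,0]],
    [0,[0,0,-0.06],[0,0,0]],
    [0,[0,0,0],[0,0,0]]
  ]
}}

```text
time_s: 7.17
ee_pos: [482.5, 182.8, 132.1]
ee_rot: [180.0, -0.1, 26.5]
force: [-2.4, -1.5, 12.9]
gripper_width: 0.5
gripper_force: 6.1
```

Call:
{"op": "move_arm", "data": {
  "motion": [
    [0,[0,0,-0.06],[0,0,0]],
    [0,[0,0,-0.04],[0,0,0]],
    [0,[0,0,0],[0,0,0]]
  ]
}}

```text
time_s: 7.42
ee_pos: [482.5, 182.8, 129.7]
ee_rot: [180.0, -0.1, 26.5]
force: [-3.3, -1.5, 12.5]
gripper_width: 0.6
gripper_force: 6.5
```

Call:
{"op": "move_arm", "data": {
  "motion": [
    [0,[0,0,-0.04],[0,0,0]],
    [0,[0,0,0],[0,0,0]]
  ]
}}

```text
time_s: 7.58
ee_pos: [482.5, 182.8, 129.1]
ee_rot: [180.0, -0.1, 26.5]
force: [-3.4, -0.5, 13.4]
gripper_width: 0.9
gripper_force: 6.6
```

Call:
{"op": "move_arm", "data": {
  "motion": [
    [0,[0,0,-0.04],[0,0,0]],
    [0,[0,0,0],[0,0,0]]
  ]
}}

```text
time_s: 7.75
ee_pos: [482.5, 182.8, 129.0]
ee_rot: [180.0, -0.1, 26.5]
force: [-5.6, -2.1, 19.6]
gripper_width: 0.5
gripper_force: 9.6
```

The stop is reached: the height no longer changes and the force jumped to about 20 N. I'll press slightly firmer, hold for about 1.1 s and then release.

Call:
{"op": "move_arm", "data": {
  "motion": [
    [0,[0,0,-0.02],[0,0,0]],
    [0,[0,0,0],[0,0,0]],
    [0,[0,0,0],[0,0,0]],
    [0,[0,0,0],[0,0,0]],
    [0,[0,0,0],[0,0,0]],
    [0,[0,0,0],[0,0,0]],
    [0,[0,0,0],[0,0,0]],
    [0,[0,0,0],[0,0,0]],
    [0,[0,0,0],[0,0,0]],
    [0,[0,0,0],[0,0,0]],
    [0,[0,0,0],[0,0,0]],
    [0,[0,0,0],[0,0,0]]
  ]
}}

```text
time_s: 8.75
ee_pos: [482.6, 182.8, 129.0]
ee_rot: [180.0, -0.2, 26.5]
force: [-5.9, -2.6, 22.0]
gripper_width: 0.6
gripper_force: 10.9
```

Call:
{"op": "move_arm", "data": {
  "motion": [
    [0,[0,0,0.1],[0,0,0]],
    [0,[0,0,0.2],[0,0,0]],
    [0,[0,0,0.3],[0,0,0]],
    [0,[0,0,0.4],[0,0,0]],
    [0,[0,0,0.5],[0,0,0]],
    [0,[0,0,0.7],[0,0,0]],
    [0,[0,0,0.8],[0,0,0]],
    [0,[0,0,0.8],[0,0,0]],
    [0,[0,0,0.8],[0,0,0]],
    [0,[0,0,0.5],[0,0,0]],
    [0,[0,0,0],[0,0,0]],
    [0,[0,0,0],[0,0,0]],
    [0,[0,0,0],[0,0,0]]
  ]
}}

```text
time_s: 9.83
ee_pos: [481.5, 182.5, 251.5]
ee_rot: [-180.0, 0.1, 26.5]
force: [-0.1, 0.1, -0.8]
gripper_width: 0.4
gripper_force: 0.0
```

```bash
python3 - <<'E'
from workcell import *
from h import *
a=grab_frame("scene");o=cv2.imread("pics/scene0.png");s=state();print(s["time_s"],s["ee_pos"],s["force"])
d=np.abs(a.astype(int)-o).max(2)
print(d[100:180:4,325:370].mean(1).round(),d[230:280,255:300].mean())
E
```

```text
9.8833 [481.44084218 182.45898285 251.33312846] [ 0.02475704 -0.50174129  0.17188076]
[2. 3. 2. 2. 2. 3. 3. 3. 3. 2. 2. 2. 3. 2. 2. 2. 2. 2. 2. 3.] 2.2097777777777776
```

The head is back at rest, with the picture the same as at the start. The neighbouring press is untouched and the arm is clear.

```bash
python3 -c "
from workcell import *
print(job_done())"
```

```text
the job is handed in; nothing more can be done
None
```

I pressed the tag punch's palm head to its stop, held it about 1.1 s at roughly 22 N and let it spring fully back up; the arm is clear, the neighbouring eyelet press was not touched, and the job is handed in.

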